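# Sound the resin disc in the beaker and clamp the depth gauge

### The job

Take the reading on the depth gauge that stands over the small glass beaker: lower its probe until the tip rests on the resin disc inside the beaker, leave it there, and then press that gauge's clamp lever fully down to lock the probe at this height. Leave the other gauge, the one over the metal cup, as it is.

Things in the scene. Friction and masses are not known exactly. Their poses are not given: they have to be found in the camera images.
- gauge: the depth gauge to use, over the small glass beaker (66 mm wide, rim 81 mm above the worktop). Fixed. Base plate 200 x 110 x 12 mm, column 90 mm from the probe, arm at 122 to 158 mm height guiding the upright probe rod (nothing but probe and lever above 162 mm). Origin: worktop level, below the probe's axis. x points from probe to column, z up; the clamp lever is on the -y side
- gauge_knob (a point): centre of the dark grey round knob on top of that gauge's probe, 27 mm in diameter and 34 mm high, axis upright. Grip it here and push it straight down; about 2.5 N of slide friction (no spring) keeps the probe where it is left. 175 mm above the tip. Its top is at most 302 mm above the worktop
- gauge_tip (a point): lower end of that gauge's probe, a flat foot 15 mm in diameter
- disc_top (a point): centre of the upper face of the hard white resin disc, 41 mm in diameter, at the bottom of the beaker, where the probe must come to rest. It does not give; 20 to 40 mm above the worktop
- gauge_probe (a joint): slide of that gauge's probe in m: 0 fully raised (tip 110 mm above the worktop), grows as the probe goes down, at most 0.095
- gauge_pad (a point): middle of the upper face of the paddle (24 x 34 x 8 mm) of that gauge's grey clamp lever, 80 mm from its pivot at (0, -22, 140) mm in the gauge's frame. The raised lever sticks out to the gauge's -y side, 40 degrees up. Pressed straight down with shut fingers (a few newtons) it swings to a stop where it is level (its top then 144 mm above the worktop, this point 21 mm farther out) and stays
- gauge_lever (a joint): that clamp lever's angle in rad: 0 raised, unlocked; 0.70 at the stop, level, locked. It stays where it is left
- other_gauge: a second gauge of the same make, over an aluminium cup (58 mm wide, rim 67 mm above the worktop); same frame and sizes. Not to be operated
- other_gauge_probe (a joint): slide of the other gauge's probe, in m, as above; to be left alone
- other_gauge_lever (a joint): clamp lever of the other gauge, in rad, as above; to be left alone
- other_gauge_tip (a point): lower end of the other gauge's probe

How it is judged:
On the way, in this order (a step that is already met when the one before it is completed fails the run):
1. the probe's tip is lowered onto the resin disc (within 6 mm) while the clamp lever is still up (z of gauge_tip in the frame of disc_top below 0.006 m and value of joint gauge_lever below 0.25 rad), for 0.2 s.
2. the clamp lever is pressed down with the tip still on the disc (z of gauge_tip in the frame of disc_top below 0.006 m and value of joint gauge_lever above 0.56 rad), for 0.2 s.
At the end, for the whole second after the job is handed in: the probe of the gauge over the glass beaker stands still with its tip on the resin disc (within 6 mm), and its clamp lever is down (at least 0.56 of 0.70 rad) (all of step 2 and velocity of joint gauge_probe between -0.005 and 0.005 m/s); the robot touches nothing.
It fails at once if the other gauge's probe is moved by more than 15 mm (distance of other_gauge_tip from where it was at the start of the episode above 0.015 m).
It fails at once if the other gauge's clamp lever is pressed by more than 0.25 rad (value of joint other_gauge_lever above 0.25 rad).
It also fails if it takes over 40 s, if anything falls off the work surface, if the arm or the gripper's body presses on something with over 40 N, if the wrist force passes 120 N, or if a joint passes its speed limit or range.

### The arm

A 6-joint arm with a two-finger parallel gripper is mounted at the origin on a cart in front of the work surface, level with it; the furniture and walls round the work are solid. World frame = base frame: x ahead of the robot, y to its left, z up, the work surface at z = 0. Lengths are in m, angles in rad, forces in N, time in s.
With the tool pointing down it reaches from about 0.3 to 0.875 m from the base axis. Payload 4.2 kg.
Tool frame: the origin (TCP) lies at the centre of the arm's flange, where the gripper is bolted on; the fingertips stand 173 mm ahead of it and the grasp point (between the pads) lies 155 mm ahead of it; z points along the fingers, y is the direction in which the jaws open and shut (so a half turn about z gives the same grasp; the last joint's range is limited). The gripper opens to 85 mm and grips with 20 to 120 N. Pads are 22 mm wide; open, the fingers measure 114 mm over their backs; the gripper's body (76 mm by 85 mm) begins 54 mm behind the grasp point. The pads swing forward as they close: fully open they stand 13 mm farther back than shut.
Start: joints at [1.227, 0.32, 1.565, -0, 1.257, -0.02], TCP at [0.183, 0.545, 0.405] pointing down, gripper open.
Joint ranges: [-3.11, 3.11], [-0.84, 2.01], [0.21, 2.61], [-1.34, 4.49], [0.05, 2.63], [-2.56, 2.56]. Speed limits (rad/s): [2.57, 2.57, 3.14, 3.14, 3.14, 3.14].

### API

Orientations are given as a rotation vector (axis times angle).
In Python, from station import * gives the robot as it stands.
- The arm moves only by the tool step_arm, never from a script. Its argument "steps" is one flat list of numbers, 5 for each row, row after row: the shift along the tool's x, y, z in mm, then the turn about the tool's z in degrees, then the finger opening in mm, from 0 to 85.4. In form: [dx, dy, dz, twist, gripper, dx, dy, dz, twist, gripper, ...]. A call has 1 to 12 rows; each row shifts and turns the pose as measured when the row begins, along the tool's axes as they then stand; what a row does not reach is not made up. A row lasts 1/8 s, in which the tool goes at most 62.5 mm and 10.7 degrees, less where a joint would pass 70% of its speed; a pose out of reach is approached as far as the arm can. A call with a gripper value outside its range is refused whole. The fingers move at their own pace and stop on an object; "newtons" is the grip in N (left out, the last holds). Time passes only in rows, so rows that do not move let the fingers close. It gives the time, the measured TCP pose, the force and the opening at its end, in the units of the state.
- read_state(): the state, without advancing time (a new reading comes with each control period).
- camera(name): name is "scene" or "top" or "wrist"; returns a dict with "frame" (420x560x3 uint8, blue, green, red), "K" (3x3 intrinsics, pixels), "cam_to_world" (4x4, takes a point from camera to world coordinates). Camera axes: x right, y down, z forward; pixel columns grow to the right and rows downward; lengths in m; the calibration is good to about 2 mm. The wrist camera is an equidistant fisheye: a pixel r from the principal point sees the ray r / f radians off the axis. A picture is of the moment at which its call begins. There is no depth.
- finish_job(): hands the job in, once; it reports no verdict.
Trained networks look in a picture, given as the dict that the camera call returned (one of the last four; its "shot" number tells which), for a name from the list of things; names that differ only in an ending like _2 or _b are one class to them, and where a whole thing is asked for, a point or a joint stands for the part that bears it (a point fixed in the world has none). Each returns a list of dicts, best first, with "score" (0 to 1); they miss things now and then, are a little off and sometimes report something else, mostly with a low value. They report only what shows in the picture. A call takes as long as a camera call.
- recognise(picture, thing): "bbox" ([left, top, width, height] in pixels, round what is visible of it).
- cut_out(picture, thing): "mask" (420x560 bool, what is visible of it) and "bbox" ([left, top, width, height] in pixels, round what is visible of it).
The state is a dict: "time_s": time; "joints": joint angles; "qd": joint speeds; "joint_torque": joint torques, N m; "tcp_pos": TCP position; "tcp_rot": TCP orientation; "ft_force": force on the tool from outside, world axes, zero at the start; "ft_torque": the same for the moment, N m; "finger_gap": finger opening in m.
Only numpy, scipy, OpenCV 4.12 (cv2) and the standard library are available. Lean on these libraries where they do the work, as an engineer would, in place of code of your own. Each camera call takes 0.05 s, during which the arm holds its last target.

## Working session

There is one attempt and no reset: what is moved stays moved. The work goes in short steps, Python scripts to look and compute and a tool call to move; the robot and the scene stay as the last step left them, time stands still between calls to the robot, and variables do not carry over. Pictures are saved under pics/ and viewed, and the job is handed in when it is done.

Besides the shell and the picture viewer there is one more tool, called after "Request:" as name(argument=value, ...), one argument or row to a line, values as JSON. step_arm: Moves the arm, as the interface text tells. Its arguments: {"type":"object","properties":{"steps":{"type":"array","items":{"type":"number"}},"newtons":{"type":"number"}},"required":["steps"]}

```bash
mkdir -p pics
cat > h.py <<'E'
import numpy as np, cv2
from station import *
def P(c,X):
    T=np.linalg.inv(c["cam_to_world"]); p=T[:3,:3]@np.array(X)+T[:3,3]; u=c["K"]@p; return u[:2]/u[2]
def onz(c,uv,z):
    d=np.linalg.inv(c["K"])@np.array([uv[0],uv[1],1.]); d=c["cam_to_world"][:3,:3]@d; o=c["cam_to_world"][:3,3]
    return o+d*(z-o[2])/d[2]
E
python3 - <<'E'
from h import *
for n in ("scene","top"):
    c=camera(n); cv2.imwrite(f"pics/{n}0.png",c["frame"]); print(n,c["cam_to_world"][:3,3],c["K"][0,0])
    for t in ("gauge","gauge_knob","gauge_pad","other_gauge","disc_top"):
        print(t,[(r["bbox"],round(r["score"],2)) for r in recognise(c,t)][:3])
s=read_state();print(s)
E
```

```text
scene [ 0.1589947  -0.80066666  0.74679626] 419.5472704377452
gauge [([238.3, 135.7, 76.4, 111.5], 0.83), ([329.3, 197.6, 15.6, 79.9], 0.55)]
gauge_knob [([259.6, 136.6, 10.0, 65.7], 0.59)]
gauge_pad []
other_gauge [([296.7, 196.3, 91.5, 122.6], 0.94)]
disc_top []
top [ 0.34273317 -0.10362454  1.18574932] 501.29752253928876
gauge [([184.8, 193.3, 16.4, 23.2], 0.68), ([179.0, 161.5, 66.2, 95.1], 0.58)]
gauge_knob [([180.4, 187.2, 21.3, 23.8], 0.84)]
gauge_pad [([207.4, 196.5, 37.9, 15.6], 0.85)]
other_gauge [([309.0, 157.4, 87.4, 91.2], 0.97)]
disc_top []
{'time_s': 0.6, 'joints': array([ 1.22703994e+00,  3.19590079e-01,  1.56453603e+00,  3.03950797e-05,
        1.25738588e+00, -2.00015685e-02]), 'qd': array([-0.00106829, -0.0006133 , -0.00018556,  0.00162407,  0.00063755,
        0.0008497 ]), 'joint_torque': array([ 3.51837780e-04, -4.15170729e+01, -2.34328365e+01,  3.04652031e-05,
        1.44025762e-04, -2.51231910e-05]), 'tcp_pos': array([0.18291567, 0.54511637, 0.40472963]), 'tcp_rot': array([-5.06347040e-01, -3.10050481e+00, -1.32834446e-04]), 'ft_force': array([ 0.36109536, -0.48945503,  0.00648633]), 'ft_torque': array([-0.01714832,  0.03558343, -0.00772308]), 'finger_gap': 0.08562037032167111}
```

Run:
```python
import cv2
a=cv2.imread("pics/scene0.png")[110:340,200:420]; cv2.imwrite("pics/s1.png",cv2.resize(a,None,fx=2.6,fy=2.6,interpolation=2))
a=cv2.imread("pics/top0.png")[130:280,150:420]; cv2.imwrite("pics/t1.png",cv2.resize(a,None,fx=2.9,fy=2.9,interpolation=2))
```

```text
(no output)
```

View pics/s1.png

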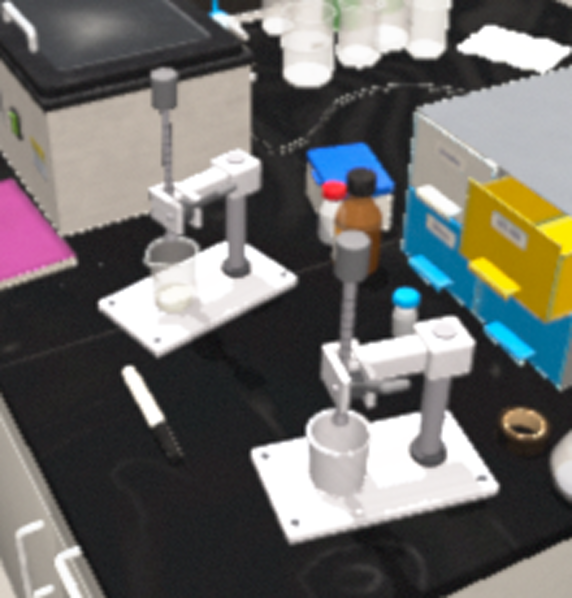

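View pics/t1.png

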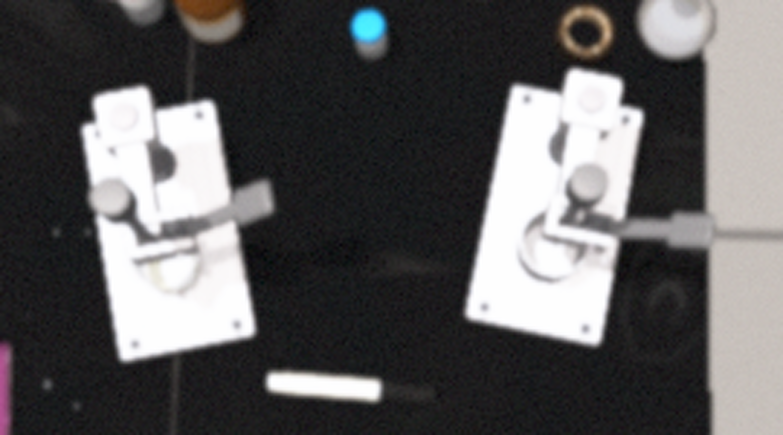

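View pics/top0.png

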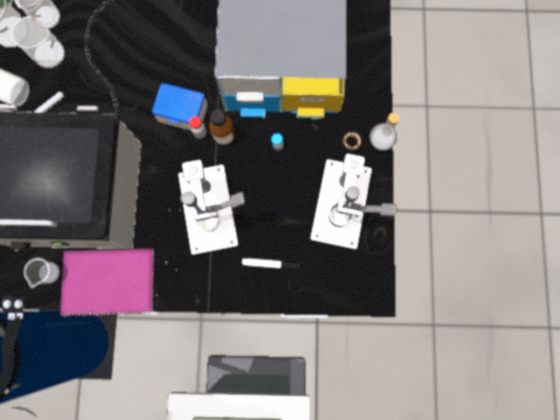

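View pics/scene0.png

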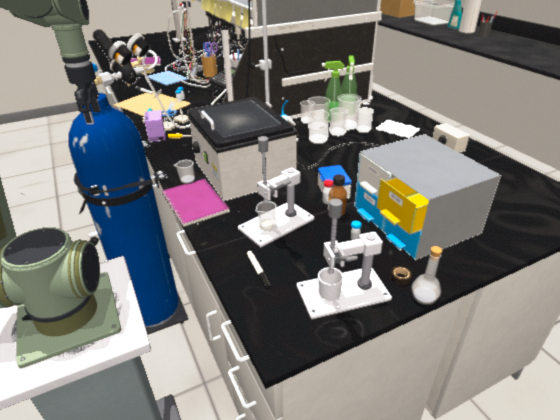

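Run:
```python
from h import *
s=camera("scene");t=camera("top")
def ray(c,uv):
    d=c["cam_to_world"][:3,:3]@(np.linalg.inv(c["K"])@np.array([uv[0],uv[1],1.]));return c["cam_to_world"][:3,3],d/np.linalg.norm(d)
def tri(a,b):
    A=np.zeros((3,3));B=np.zeros(3)
    for o,d in (ray(s,a),ray(t,b)):
        M=np.eye(3)-np.outer(d,d);A+=M;B+=M@o
    X=np.linalg.solve(A,B);return X,P(s,X)-a,P(t,X)-b
S=lambda x,y:np.array([200+x/2.6,110+y/2.6]);T=lambda x,y:np.array([150+x/2.9,130+y/2.9])
print("knobtop",tri(S(164,74),T(109,192)))
for a,z in (((213,101),.012),((255,335),.012),((122,361),.012),((84,125),.012),((123,117),.162),((109,192),.302),((250,198),.2)): print(a,z,onz(t,T(*a),z))
print("pad",[ (r["bbox"],r["score"]) for r in recognise(t,"gauge_pad")])
f=t["frame"][150:270,165:260];cv2.imwrite("pics/t2.png",cv2.resize(f,None,fx=5,fy=5,interpolation=2))
f=s["frame"][125:250,230:330];cv2.imwrite("pics/s2.png",cv2.resize(f,None,fx=4.8,fy=4.8,interpolation=2))
w=camera("wrist");cv2.imwrite("pics/w0.png",w["frame"])
```

```text
knobtop (array([0.54190465, 0.07946745, 0.2884945 ]), array([ 0.22916268, -0.04574803]), array([-0.11428703,  0.29660911]))
(213, 101) 0.012 [0.68399941 0.05316071 0.012     ]
(255, 335) 0.012 [0.48782882 0.01010265 0.012     ]
(122, 361) 0.012 [0.46417436 0.11693507 0.012     ]
(84, 125) 0.012 [0.6607755  0.15986926 0.012     ]
(123, 117) 0.162 [0.62680241 0.09814977 0.162     ]
(109, 192) 0.302 [0.53945993 0.0765372  0.302     ]
(250, 198) 0.2 [ 0.56015257 -0.00080516  0.2       ]
pad [([206.5, 196.7, 38.9, 18.3], 0.54)]
```

View pics/t2.png

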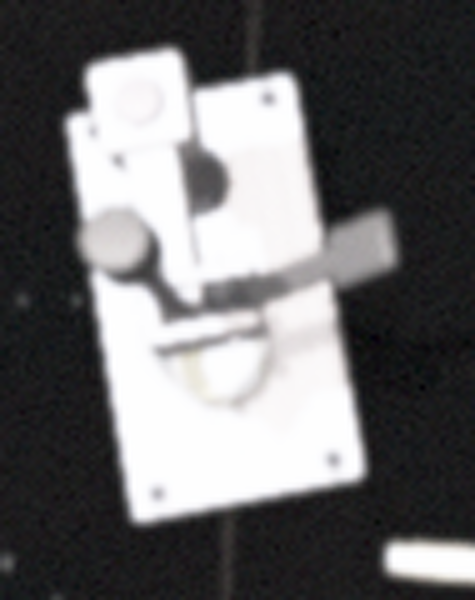

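View pics/s2.png

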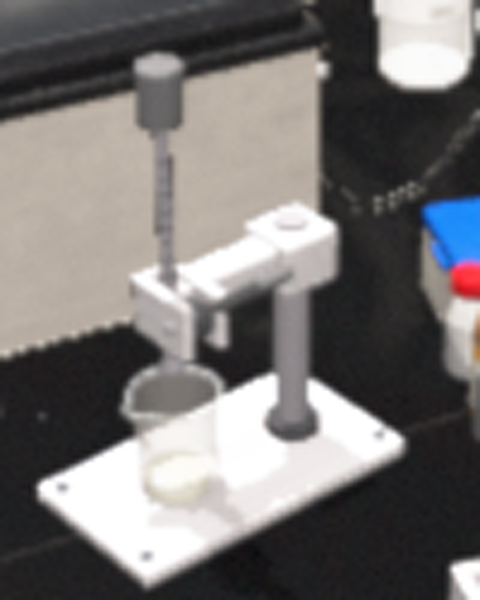

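View pics/w0.png

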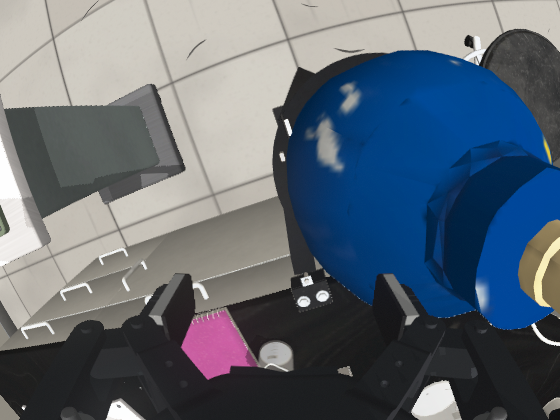

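```bash
cat >> h.py <<'E'
from scipy.spatial.transform import Rotation as R
YAW=np.radians(12.35); O=np.array([.541,.079,0])
def go(target):
    s=read_state(); M=R.from_rotvec(s["tcp_rot"]).as_matrix()
    d=M.T@(np.array(target)-s["tcp_pos"])*1000
    gx=np.array([np.cos(YAW),np.sin(YAW),0]); y=M.T@gx
    tw=np.degrees(np.arctan2(-y[0],y[1])); tw=(tw+90)%180-90
    print("t",s["time_s"],"tcp",s["tcp_pos"].round(4),"d tool mm",d.round(1),"twist",tw.round(1),"F",s["ft_force"].round(2),"j6",s["joints"][5].round(2)); return M
def gp(x,y,z):
    c,n=np.cos(YAW),np.sin(YAW); return O+np.array([c*x-n*y,n*x+c*y,z])
E
python3 - <<'E'
from h import *
print(go([.183,.545,.50])); go([.541,.079,.50])
E
```

```text
t 0.8 tcp [0.1829 0.5451 0.4048] d tool mm [ -0.1  -0.1 -95.2] twist 59.1 F [-0.53  0.15 -0.15] j6 -0.02
[[-9.48047451e-01  3.18128949e-01  3.96335002e-05]
 [ 3.18128951e-01  9.48047439e-01  1.51040230e-04]
 [ 1.04758314e-05  1.55801869e-04 -9.99999988e-01]]
t 0.8 tcp [0.1829 0.5451 0.4048] d tool mm [-487.7 -328.   -95.3] twist 59.1 F [-0.53  0.15 -0.15] j6 -0.02
```

Request:
step_arm(
  steps=[0,0,-50,10,0,0,0,-46,10,0,0,0,0,10,0,0,0,0,10,0,0,0,0,10,0,0,0,0,9,0],
  newtons=40,
)

```text
time_s: 1.55
tcp_pos: [0.1829, 0.545, 0.504]
tcp_rot: [-2.009, -2.415, -0.0]
ft_force: [0.5, 0.5, 0.3]
finger_gap: -0.0003
```

Run:
```python
from h import *
go([.541,.079,.50])
```

```text
t 1.55 tcp [0.1829 0.545  0.504 ] d tool mm [-523.4  267.2    3.9] twist -1.8 F [0.5  0.49 0.31] j6 1.04
```

Request:
step_arm(
  steps=[-47,24,0,0,0,-47,24,0,0,0,-47,24,0,0,0,-47,24,0,0,0,-47,24,0,0,0,-47,24,0,0,0,-47,24,0,0,0,-47,24,0,0,0,-47,24,0,0,0,-47,24,0,0,0],
)

```text
time_s: 2.8
tcp_pos: [0.5123, 0.1167, 0.5043]
tcp_rot: [2.0, 2.421, 0.008]
ft_force: [0.7, 0.7, -0.2]
finger_gap: 0.0001
```

Run:
```python
from h import *
go([.541,.079,.47])
```

```text
t 2.8 tcp [0.5123 0.1167 0.5043] d tool mm [-42.5  20.9  34.3] twist -1.5 F [ 0.73  0.65 -0.24] j6 0.01
```

Request:
step_arm(
  steps=[-42,21,15,-1.5,0,0,0,0,0,0],
)

```text
time_s: 3.05
tcp_pos: [0.5433, 0.0754, 0.4885]
tcp_rot: [1.973, 2.442, 0.008]
ft_force: [-0.7, 1.1, 0.0]
finger_gap: 0.0001
```

Run:
```python
from h import *
go([.541,.079,.47])
for n in ("scene","wrist","top"):
    c=camera(n)
    f=c["frame"]
    if n=="scene": f=cv2.resize(f[60:260,190:340],None,fx=3,fy=3,interpolation=2)
    if n=="top": f=cv2.resize(f[140:270,150:290],None,fx=4,fy=4,interpolation=2)
    cv2.imwrite(f"pics/{n}2.png",f)
```

```text
t 3.05 tcp [0.5433 0.0754 0.4885] d tool mm [ 4.  -1.6 18.5] twist -0.2 F [-0.69  1.07  0.02] j6 -0.1
```

View pics/scene2.png

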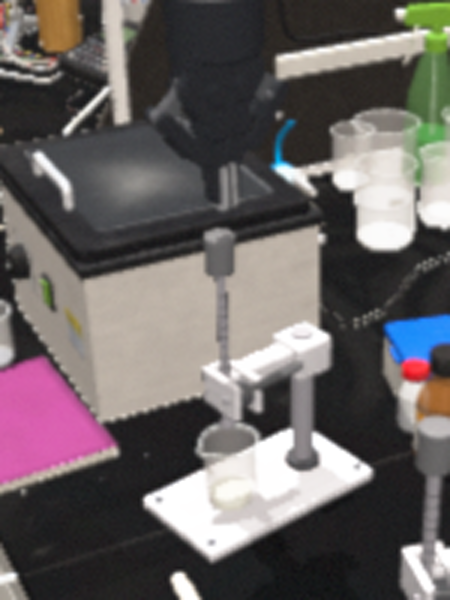

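View pics/wrist2.png

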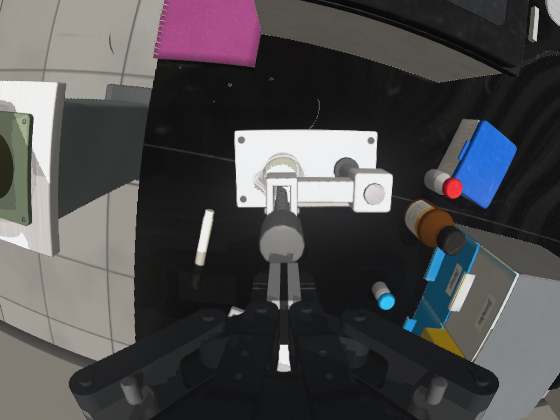

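Run:
```python
from h import *
c=camera("scene")
s=read_state();p=s["tcp_pos"]
z=lambda u:((u-[190,60])*3).round(1)
print("tip",z(P(c,p-[0,0,.173])),"knobtop pred",z(P(c,[.541,.079,.2885])), z(P(c,[.5419,.0795,.2885])))
f=cv2.resize(c["frame"][110:160,240:290],None,fx=12,fy=12,interpolation=2);cv2.imwrite("pics/s3.png",f)
z=lambda u:((u-[240,110])*12).round(1)
print("tip",z(P(c,p-[0,0,.173])),"knobtop pred",z(P(c,[.541,.079,.2885])))
```

```text
tip [218.4 202.9] knobtop pred [219.2 235.7] [219.9 235.2]
tip [273.5 211.7] knobtop pred [276.7 342.7]
```

View pics/s3.png

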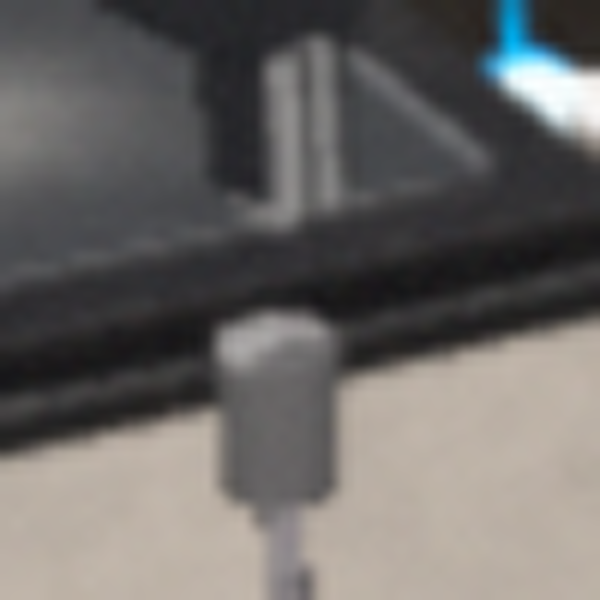

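Request:
step_arm(
  steps=[4,-1.5,12,0,0,0,0,6,0,0,0,0,4,0,0],
)

```text
time_s: 3.62
tcp_pos: [0.5375, 0.0849, 0.4686]
tcp_rot: [1.96, 2.449, 0.016]
ft_force: [-0.1, 0.2, 0.4]
finger_gap: 0.0002
```

Request:
step_arm(
  steps=[0,0,5,0,0,0,0,5,0,0],
)

```text
time_s: 3.88
tcp_pos: [0.5374, 0.0853, 0.4581]
tcp_rot: [1.959, 2.45, 0.016]
ft_force: [-1.5, -0.0, 2.3]
finger_gap: -0.0003
```

Request:
step_arm(
  steps=[0,0,5,0,0,0,0,5,0,0],
)

```text
time_s: 4.12
tcp_pos: [0.5375, 0.0852, 0.4479]
tcp_rot: [1.96, 2.449, 0.016]
ft_force: [-0.5, -0.4, 1.9]
finger_gap: 0.0002
```

Run:
```python
from h import *
go([.541,.079,.415])
c=camera("scene")
f=cv2.resize(c["frame"][110:250,230:330],None,fx=4.2,fy=4.2,interpolation=2);cv2.imwrite("pics/s4.png",f)
```

```text
t 4.125 tcp [0.5375 0.0852 0.4479] d tool mm [-6.9  1.7 32.9] twist 0.3 F [-0.48 -0.41  1.92] j6 -0.09
```

View pics/s4.png

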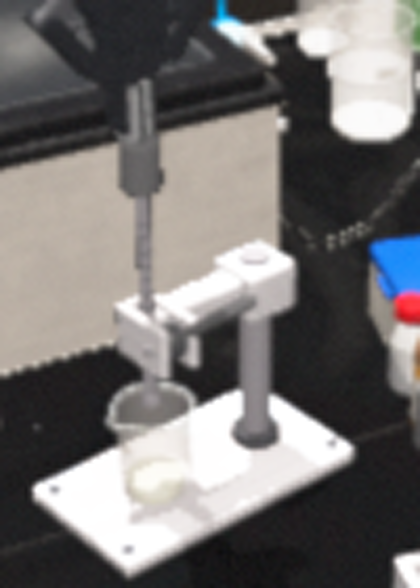

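Request:
step_arm(
  steps=[-2,0.5,6,0,0,-2,0.5,6,0,0,-1,0.5,6,0,0,0,0,6,0,0,0,0,6,0,0],
)

```text
time_s: 4.8
tcp_pos: [0.5406, 0.0807, 0.4155]
tcp_rot: [1.96, 2.45, 0.018]
ft_force: [-1.5, 0.5, 1.9]
finger_gap: 0.0002
```

Request:
step_arm(
  steps=[0,0,4,0,0,0,0,3,0,0],
)

```text
time_s: 5.05
tcp_pos: [0.5407, 0.0807, 0.4077]
tcp_rot: [1.961, 2.45, 0.017]
ft_force: [-0.5, 0.0, 2.2]
finger_gap: 0.0001
```

Request:
step_arm(
  steps=[0,0,3,0,0],
)

```text
time_s: 5.18
tcp_pos: [0.5407, 0.0807, 0.4044]
tcp_rot: [1.961, 2.45, 0.017]
ft_force: [-0.9, -0.5, 1.0]
finger_gap: -0.0
```

Request:
step_arm(
  steps=[0,0,3,0,0],
)

```text
time_s: 5.3
tcp_pos: [0.5407, 0.0808, 0.4013]
tcp_rot: [1.96, 2.45, 0.017]
ft_force: [-1.2, 0.3, 1.2]
finger_gap: -0.0001
```

Run:
```python
from h import *
go([.541,.079,.386])
c=camera("scene")
f=cv2.resize(c["frame"][110:250,230:330],None,fx=4.2,fy=4.2,interpolation=2);cv2.imwrite("pics/s5.png",f)
```

```text
t 5.3 tcp [0.5407 0.0808 0.4013] d tool mm [-1.8 -0.3 15.3] twist 0.3 F [-1.19  0.29  1.21] j6 -0.1
```

View pics/s5.png

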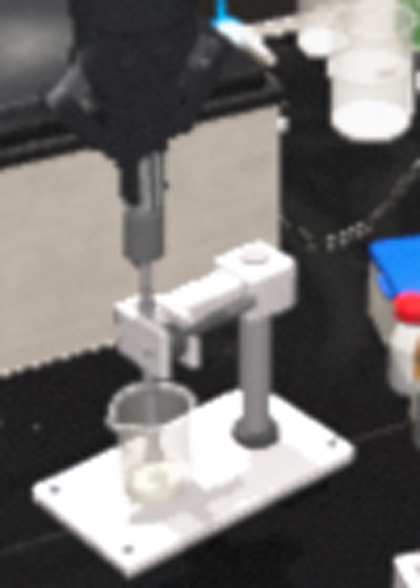

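Probe is nearly on the disc (tip near (153,465)); continue in small steps.

Request:
step_arm(
  steps=[0,0,2.5,0,0],
)

```text
time_s: 5.48
tcp_pos: [0.5408, 0.0808, 0.3984]
tcp_rot: [1.96, 2.45, 0.017]
ft_force: [-0.0, 0.8, 1.2]
finger_gap: 0.0
```

Request:
step_arm(
  steps=[0,0,2.5,0,0],
)

```text
time_s: 5.6
tcp_pos: [0.5408, 0.0807, 0.3958]
tcp_rot: [1.96, 2.45, 0.017]
ft_force: [-1.3, 0.5, 2.3]
finger_gap: -0.0004
```

Request:
step_arm(
  steps=[0,0,2.5,0,0],
)

```text
time_s: 5.72
tcp_pos: [0.5408, 0.0807, 0.3932]
tcp_rot: [1.96, 2.45, 0.017]
ft_force: [-0.4, 0.9, 1.9]
finger_gap: 0.0002
```

Request:
step_arm(
  steps=[0,0,2.5,0,0],
)

```text
time_s: 5.85
tcp_pos: [0.5408, 0.0808, 0.3905]
tcp_rot: [1.96, 2.45, 0.016]
ft_force: [-0.7, 1.1, 1.5]
finger_gap: -0.0003
```

Request:
step_arm(
  steps=[0,0,2,0,0],
)

```text
time_s: 5.98
tcp_pos: [0.5408, 0.0808, 0.3883]
tcp_rot: [1.96, 2.45, 0.016]
ft_force: [-0.5, 0.4, 2.1]
finger_gap: -0.0001
```

Request:
step_arm(
  steps=[0,0,2,0,0],
)

```text
time_s: 6.1
tcp_pos: [0.5408, 0.0808, 0.3862]
tcp_rot: [1.96, 2.45, 0.016]
ft_force: [-0.6, 0.7, 1.4]
finger_gap: -0.0002
```

Request:
step_arm(
  steps=[0,0,2,0,0],
)

```text
time_s: 6.22
tcp_pos: [0.5408, 0.0808, 0.384]
tcp_rot: [1.96, 2.45, 0.016]
ft_force: [-1.5, 0.7, 1.5]
finger_gap: -0.0002
```

Run:
```python
from h import *
go([.541,.079,.38])
c=camera("scene")
f=cv2.resize(c["frame"][130:250,240:300],None,fx=5,fy=5,interpolation=2)
w=camera("wrist")["frame"]
cv2.imwrite("pics/s6.png",f);cv2.imwrite("pics/w6.png",cv2.resize(w[120:320,180:400],None,fx=3,fy=3,interpolation=2))
k=cv2.resize(c["frame"][155:225,240:300],None,fx=8,fy=8,interpolation=2);cv2.imwrite("pics/k6.png",k)
for z in (.21,.215,.22): print(z,P(c,[.541,.08,z])-[240,155])
```

```text
t 6.225 tcp [0.5408 0.0808 0.384 ] d tool mm [-1.8 -0.3  4. ] twist 0.3 F [-1.49  0.69  1.51] j6 -0.1
0.21 [24.16208839 11.02726186]
0.215 [24.08407486  9.33722268]
0.22 [24.00564285  7.63811761]
```

View pics/s6.png

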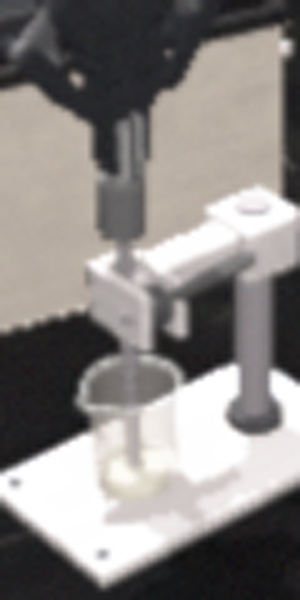

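View pics/w6.png

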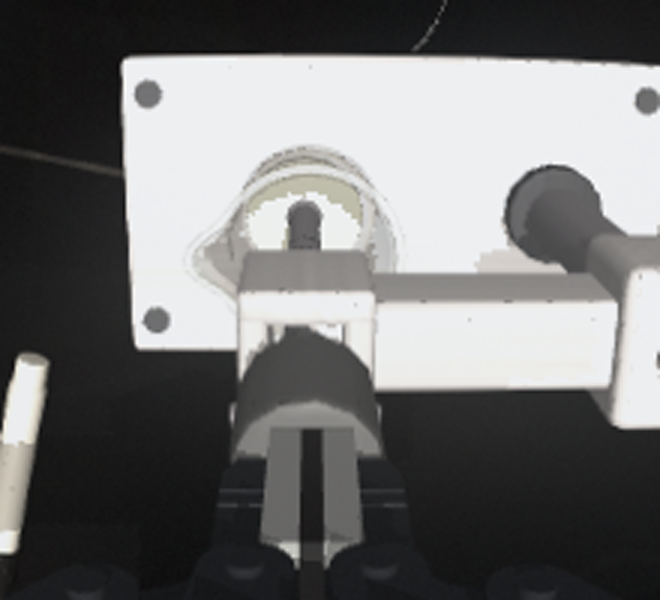

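Request:
step_arm(
  steps=[0,0,2,0,0],
)

```text
time_s: 6.45
tcp_pos: [0.541, 0.0807, 0.3819]
tcp_rot: [1.96, 2.45, 0.016]
ft_force: [-0.4, -0.6, 1.7]
finger_gap: -0.0001
```

Request:
step_arm(
  steps=[0,0,2,0,0],
)

```text
time_s: 6.58
tcp_pos: [0.541, 0.0807, 0.3803]
tcp_rot: [1.96, 2.45, 0.017]
ft_force: [-3.5, 0.3, 11.5]
finger_gap: -0.0001
```

Request:
step_arm(
  steps=[0,0,2,0,0],
)

```text
time_s: 6.7
tcp_pos: [0.5408, 0.0807, 0.3803]
tcp_rot: [1.959, 2.449, 0.018]
ft_force: [-4.7, -0.1, 16.8]
finger_gap: 0.0001
```

Request:
step_arm(
  steps=[0,0,2,0,0],
)

```text
time_s: 6.82
tcp_pos: [0.5406, 0.0807, 0.3803]
tcp_rot: [1.959, 2.448, 0.019]
ft_force: [-5.3, -0.6, 11.7]
finger_gap: 0.0001
```

Request:
step_arm(
  steps=[0,0,-10,0,0,0,0,-30,0,0,0,0,-40,0,0,0,0,0,0,0],
)

```text
time_s: 7.32
tcp_pos: [0.5399, 0.0801, 0.4628]
tcp_rot: [1.958, 2.447, 0.02]
ft_force: [-0.5, 0.4, -0.0]
finger_gap: -0.0001
```

Run:
```python
from h import *
go(gp(0,-83,0)/1+[0,0,0])
O_=O
c=camera("scene")
k=cv2.resize(c["frame"][155:235,240:300],None,fx=7.5,fy=7.5,interpolation=2);cv2.imwrite("pics/k7.png",k)
for z in (.205,.21,.215,.22,.171,.176,.181): print(z,((P(c,[.5415,.0795,z])-[240,155])*7.5).round(1))
for z in (.015,.02,.025): print("tip",z,((P(c,[.5415,.0795,z])-[240,155])*7.5).round(1))
t=camera("top")
k=cv2.resize(t["frame"][150:270,165:260],None,fx=5,fy=5,interpolation=2);cv2.imwrite("pics/t7.png",k)
```

```text
t 7.325 tcp [0.5399 0.0801 0.4628] d tool mm [-83000.8   -469.8    280.6] twist 0.3 F [-0.54  0.41 -0.05] j6 -0.1
0.205 [183.7  95.6]
0.21 [183.1  83. ]
0.215 [182.5  70.3]
0.22 [182.   57.6]
0.171 [187.5 179.6]
0.176 [187.  167.4]
0.181 [186.4 155.2]
tip 0.015 [203.6 529.6]
tip 0.02 [203.1 519.2]
tip 0.025 [202.6 508.7]
```

View pics/k7.png

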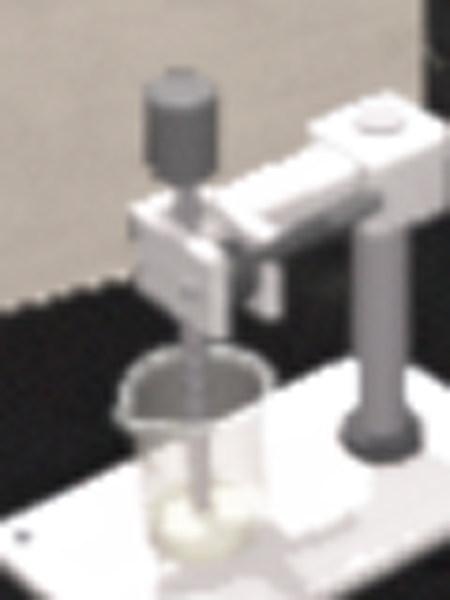

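View pics/t7.png

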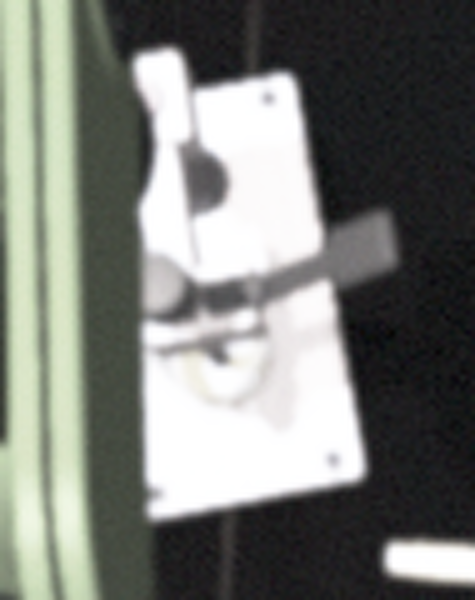

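Run:
```python
from h import *
print(gp(0,-.084,.40)); go(gp(0,-.084,.40))
```

```text
[ 0.55896617 -0.00305618  0.4       ]
t 7.425 tcp [0.5393 0.08   0.4593] d tool mm [-85.5   0.5  59.1] twist 0.3 F [-0.79  0.39 -0.28] j6 -0.1
```

Request:
step_arm(
  steps=[-42,0,0,0,0,-41,0,0,0,0,0,0,0,0,0,0,0,20,0,0,0,0,10,0,0,0,0,0,0,0],
)

```text
time_s: 8.18
tcp_pos: [0.5571, -0.001, 0.4205]
tcp_rot: [-1.954, -2.447, -0.0]
ft_force: [-0.1, 0.4, 0.5]
finger_gap: -0.0001
```

Run:
```python
from h import *
go(gp(0,-.086,.38))
for n in ("scene","top","wrist"):
    f=camera(n)["frame"]
    if n=="scene": f=cv2.resize(f[120:250,230:330],None,fx=4.5,fy=4.5,interpolation=2)
    if n=="top": f=cv2.resize(f[150:270,165:260],None,fx=5,fy=5,interpolation=2)
    cv2.imwrite(f"pics/{n}8.png",f)
```

```text
t 8.175 tcp [ 0.5571 -0.001   0.4205] d tool mm [-4.7  1.6 40.4] twist 0.4 F [-0.14  0.37  0.45] j6 -0.25
```

View pics/scene8.png

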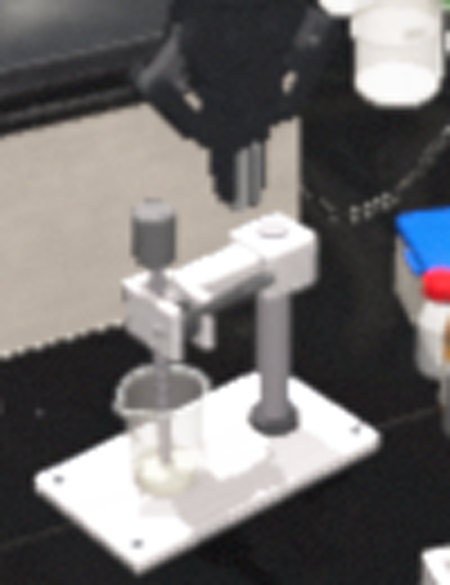

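View pics/wrist8.png

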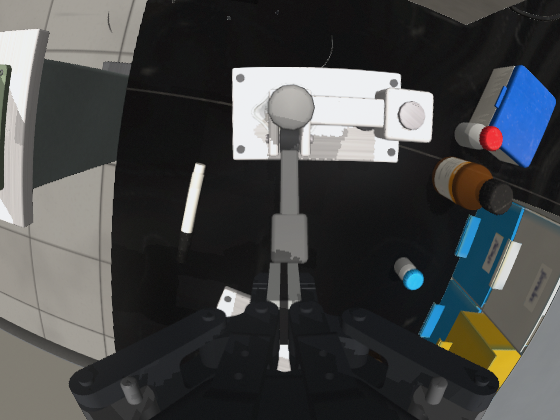

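Request:
step_arm(
  steps=[-3,1,20,0,0,0,0,18,0,0,0,0,6,0,0],
)

```text
time_s: 8.7
tcp_pos: [0.5596, -0.003, 0.3801]
tcp_rot: [-1.958, -2.455, -0.01]
ft_force: [-0.2, 1.0, 0.3]
finger_gap: -0.0002
```

Request:
step_arm(
  steps=[-2,0,6,0,0,-2,0,6,0,0],
)

```text
time_s: 8.95
tcp_pos: [0.5611, -0.007, 0.3694]
tcp_rot: [1.957, 2.455, 0.012]
ft_force: [-0.6, 0.3, 1.0]
finger_gap: -0.0001
```

Run:
```python
from h import *
go(gp(0,-.09,.312))
cv2.imwrite("pics/w9.png",camera("wrist")["frame"])
```

```text
t 8.95 tcp [ 0.5611 -0.007   0.3694] d tool mm [-1.9 -1.6 57.4] twist 0.5 F [-0.59  0.33  1.04] j6 -0.26
```

View pics/w9.png

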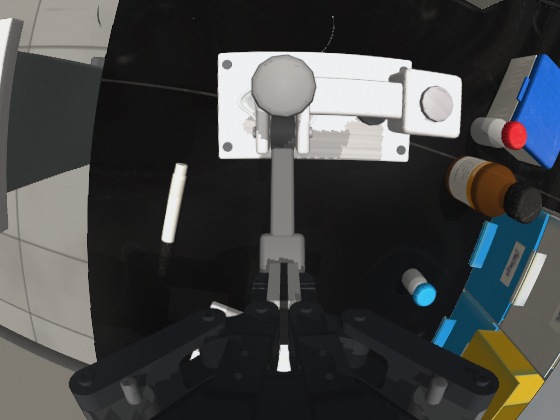

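Fingers are centred over the paddle at (283,250), about at contact. Press down, following slightly outward.

Request:
step_arm(
  steps=[-1,0,6,0,0,-1,0,6,0,0,-1,0,6,0,0],
)

```text
time_s: 9.38
tcp_pos: [0.5621, -0.0103, 0.3503]
tcp_rot: [1.957, 2.454, 0.013]
ft_force: [0.8, -0.4, 1.1]
finger_gap: 0.0003
```

Request:
step_arm(
  steps=[-1,0,6,0,0,-1,0,6,0,0,-1,0,6,0,0],
)

```text
time_s: 9.75
tcp_pos: [0.5629, -0.0134, 0.3309]
tcp_rot: [1.957, 2.454, 0.012]
ft_force: [-0.3, -0.2, 0.5]
finger_gap: -0.0003
```

Request:
step_arm(
  steps=[-1,0,5,0,0,0,0,4,0,0],
)

```text
time_s: 10.0
tcp_pos: [0.5632, -0.0145, 0.321]
tcp_rot: [1.958, 2.455, 0.012]
ft_force: [-0.1, -0.6, 1.5]
finger_gap: -0.0002
```

Run:
```python
from h import *
go(gp(0,-.096,.312))
cv2.imwrite("pics/w10.png",camera("wrist")["frame"])
```

```text
t 10.0 tcp [ 0.5632 -0.0145  0.321 ] d tool mm [ 0.1 -1.8  9. ] twist 0.5 F [-0.13 -0.58  1.5 ] j6 -0.27
```

View pics/w10.png

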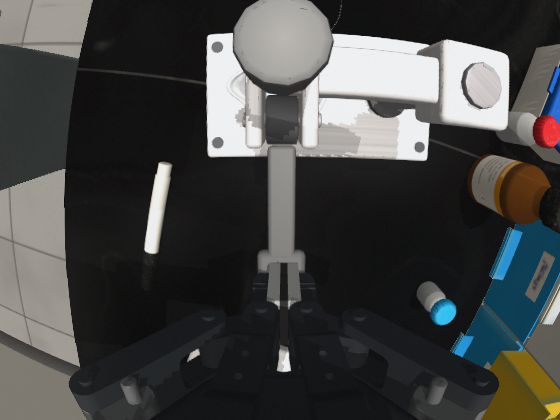

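Request:
step_arm(
  steps=[0,0,3,0,0],
)

```text
time_s: 10.18
tcp_pos: [0.5632, -0.0144, 0.3175]
tcp_rot: [1.958, 2.455, 0.012]
ft_force: [0.4, -1.1, 1.9]
finger_gap: 0.0003
```

Request:
step_arm(
  steps=[0,0,3,0,0],
)

```text
time_s: 10.3
tcp_pos: [0.5632, -0.0144, 0.3166]
tcp_rot: [1.957, 2.454, 0.013]
ft_force: [-7.0, 0.1, 22.9]
finger_gap: 0.0002
```

Request:
step_arm(
  steps=[0,0,2,0,0],
)

```text
time_s: 10.42
tcp_pos: [0.563, -0.0144, 0.317]
tcp_rot: [1.956, 2.454, 0.014]
ft_force: [-4.8, -0.5, 13.6]
finger_gap: -0.0001
```

Request:
step_arm(
  steps=[0,0,2,0,0],
)

```text
time_s: 10.55
tcp_pos: [0.5627, -0.0143, 0.3171]
tcp_rot: [1.955, 2.453, 0.015]
ft_force: [-3.0, -0.3, 10.7]
finger_gap: 0.0006
```

Request:
step_arm(
  steps=[0,0,-10,0,0,0,0,-40,0,0,0,0,-50,0,0,-30,0,-30,0,0,-50,0,0,0,0,0,0,0,0,0],
)

```text
time_s: 11.3
tcp_pos: [0.5797, -0.0937, 0.4526]
tcp_rot: [1.952, 2.454, 0.017]
ft_force: [-0.7, 0.9, -0.3]
finger_gap: -0.0003
```

Run:
```python
from h import *
go(gp(0,-.096,.5))
s=camera("scene");t=camera("top");w=camera("wrist")
cv2.imwrite("pics/s11.png",cv2.resize(s["frame"][130:250,230:330],None,fx=6,fy=5,interpolation=2)[:600])
cv2.imwrite("pics/t11.png",cv2.resize(t["frame"][150:270,165:260],None,fx=5,fy=5,interpolation=2))
cv2.imwrite("pics/w11.png",w["frame"])
cv2.imwrite("pics/b11.png",cv2.resize(s["frame"][195:235,245:290],None,fx=14,fy=14,interpolation=2))
print([P(s,[.5415,.0795,z]).round(1) for z in (.015,.02,.03,.04,.208)])
```

```text
t 11.3 tcp [ 0.5797 -0.0937  0.4526] d tool mm [ 81.1   0.7 -47.3] twist 0.7 F [-0.66  0.92 -0.25] j6 -0.41
[array([267.1, 225.6]), array([267.1, 224.2]), array([267. , 221.4]), array([266.8, 218.6]), array([264.4, 166.7])]
```

View pics/s11.png

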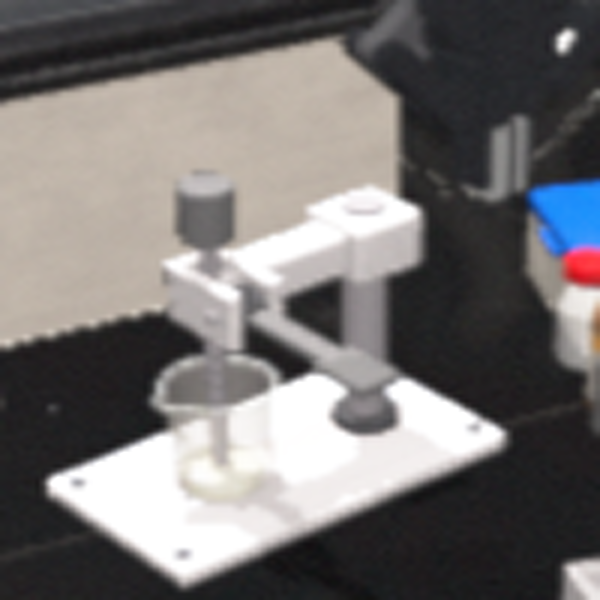

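View pics/t11.png

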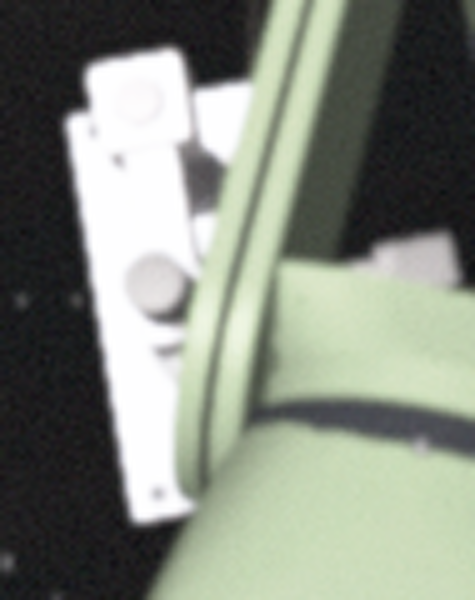

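View pics/w11.png

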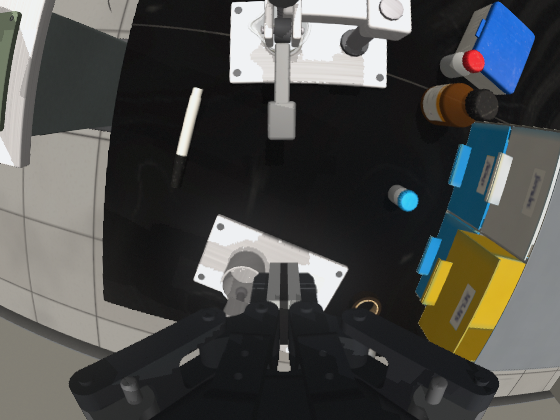

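View pics/b11.png

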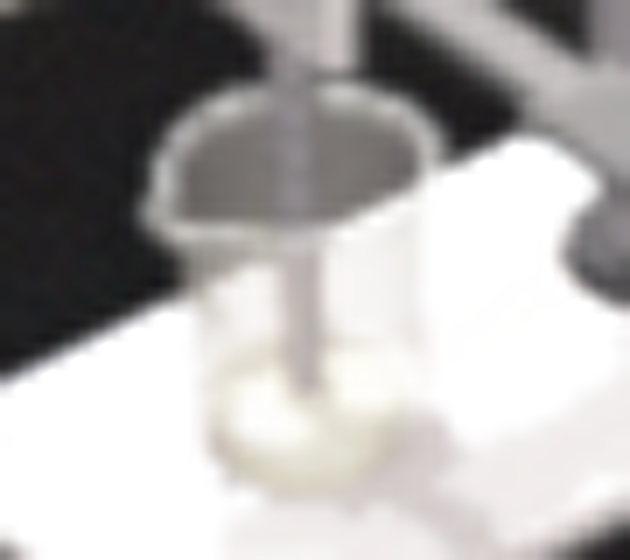

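Run:
```python
from h import *
print(read_state()["ft_force"].round(1)); print(finish_job())
```

```text
[ 0.2 -0.2  0.3]
the job is handed in; nothing more can be done
None
```

The probe of the gauge over the glass beaker is down on the disc, its clamp lever is pressed to the stop, and the job was handed in at about 11.5 s. No verdict is reported, so this rests on my own checks.

- **Probe:** I pushed the knob straight down with shut fingers rather than gripping it, against about 2 N. It met a hard stop at 12–17 N, and I lifted off with the lever still up.
- **Lever:** I pressed the paddle straight down, moving slightly outward with it, until the force jumped to 23 N. The tool height there puts the paddle top at 144 mm, as specified.
- **Last pictures:** The lever is level and the tip stands in the middle of the disc. The gripper is clear of everything, and the wrist force is about 0. I did not touch the other gauge.

**Disagreement in tip height:** The arm's position when the probe stopped puts the tip at about 15 mm. The cameras put it at about 16–20 mm, and the disc should be at least 20 mm high. Fifteen millimetres is also where the slide's full 95 mm travel ends. I put the gap down to measurement error. By any of these figures the tip is not above the disc by more than the 6 mm allowed.

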